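# Book out and hold a self-closing parts drawer at its mark

## Robot

A 7-joint arm with a two-finger parallel gripper is mounted at the origin on the work surface. World frame = base frame: x ahead of the robot, y to its left, z up, the work surface at z = 0. Lengths are in m, angles in rad, forces in N, time in s.
With the tool pointing down it reaches from about 0.4 to 0.875 m from the base axis. Payload 19.3 kg.
Tool frame: the origin (TCP) lies at the very end of the fingers, on their centre line; the grasp point (between the pads) lies 19 mm behind it (env.pinch_z is the distance from the TCP to the grasp point, in m); z points along the fingers, x is the direction in which the jaws open and shut, and the axes are right-handed (so a half turn about z gives the same grasp; the last joint's range is limited). The gripper opens to 85 mm and grips with 20 to 120 N. Pads are 22 mm wide; open, the fingers measure 114 mm over their backs; the gripper's body (76 mm by 85 mm) begins 54 mm behind the grasp point. The pads swing forward as they close: fully open they stand 13 mm farther back than shut.
Start: joints at [-1.236, 0.521, -0.036, 1.599, 0.021, 1.021, -0.113], TCP at [0.246, 0.574, 0.231] pointing down, gripper open.
Joint ranges: [-2.91, 2.91], [-0.3, 2.13], [-1.5, 1.42], [0.17, 2.43], [-1.26, 4.41], [0.16, 1.93], [-2.52, 2.52]. Speed limits (rad/s): [1.89, 1.89, 2.39, 2.39, 3.01, 3.01, 3.01].

## Interface

Orientations are given as [roll, pitch, yaw] about the fixed x, y, z axes, in that order (R = Rz(yaw) Ry(pitch) Rx(roll)).
In Python, from workcell import env gives the robot as it stands. The module is installed in compiled form; this text tells all that it offers.
- The arm moves only by the tool drive_tool, never from a script. Its argument "steps" is a list of rows, each a list of 7 numbers: the opening, from 0 (shut) to 1 (fully open), then the shift along the tool's x, y, z in m, then the turn, a rotation vector about the tool's x, y, z in rad. In form: [[hand, x, y, z, wx, wy, wz], ...]. A call has 1 to 12 rows; each row shifts and turns the commanded pose from where the row before left it, along the tool's axes as they then stand; what a row does not reach is not made up. A row lasts 1/8 s, in which the tool goes at most 62.5 mm and 10.7 degrees, less where a joint would pass 70% of its speed; a pose out of reach is approached as far as the arm can. A call with a gripper value outside its range is refused whole. The fingers move at their own pace and stop on an object; "force" is the grip in N (left out, the last holds). Time passes only in rows, so rows that do not move let the fingers close. It gives the time, the measured TCP pose, the force and the opening at its end, in the units of the state.
- env.read_state(): the state, without advancing time (a new reading comes with each control period).
- env.get_image(name): name is "side" or "top" or "wrist"; returns a dict with "color" (384x512x3 uint8, red, green, blue), "camera_matrix" (3x3 intrinsics, pixels), "R" (3x3) and "t" (3): a world point X has camera coordinates R X + t; the wrist camera has in their place "tool_from_camera" (4x4, takes a point from camera to tool coordinates, whose origin is the TCP and whose axes are the tool frame's). Camera axes: x right, y down, z forward; pixel columns grow to the right and rows downward; lengths in m; the calibration is good to about 2 mm. The wrist camera is an equidistant fisheye: a pixel r from the principal point sees the ray r / f radians off the axis. A picture is of the moment at which its call begins: read the wrist's pose just before it. There is no depth.
- env.hand_in(): hands the job in, once; it reports no verdict.
Trained networks look in a picture, given as the dict that the camera call returned (one of the last four; its "shot" number tells which), for a name from the list of things; names that differ only in an ending like _2 or _b are one class to them, and where a whole thing is asked for, a point or a joint stands for the part that bears it (a point fixed in the world has none). Each returns a list of dicts, best first, with "conf" (0 to 1); they miss things now and then, are a little off and sometimes report something else, mostly with a low value. They report only what shows in the picture. A call takes as long as a camera call.
- env.find_in(picture, name): "uv" ([column, row] in pixels, amid what is visible of it).
The state is a dict: "t": time; "q": joint angles; "qvel": joint speeds; "tau": joint torques, N m; "position": TCP position; "tool_rot": TCP orientation; "ft_force": force on the tool from outside, world axes, zero at the start; "torque": the same for the moment, N m; "width": finger opening in m.
Only numpy, scipy, OpenCV 4.12 (cv2) and the standard library are available. Lean on these libraries where they do the work, as an engineer would, in place of code of your own. Each camera call takes 0.05 s, during which the arm holds its last target. There are 200 camera calls.

## Task

Book out some bolts on the stock keypad by pressing its red key, then the green one, then the yellow one, each right down by itself and let up again, leaving the white cancel key alone and the organiser's top drawer shut meanwhile. Then draw the blue parts organiser's self-closing top drawer out by its orange pull bar until its red pointer stands over the yellow clip on the runner, and keep it there: finish while still holding the drawer, since the spring shuts the drawer if you let go. Leave the other things on the shelf where they are.

Things in the scene. Friction and masses are not known exactly. Their poses are not given: they have to be found in the camera images.
- organiser: blue parts organiser, fixed, 150 deep (x) x 200 wide (y) x 100 mm high, on either side of the shelf. Origin: centre of its underside; its -x axis points out of its front, the way the drawer opens (roughly towards the robot), z up. Two grey runners 10 mm wide, tops at z = 80 mm, stick out 120 mm from its front at y = +97 and -97 mm. The three small lower drawers do not open.
- drawer_out (a joint): how far the wide clear top drawer is out, in m: 0 shut, 0.105 at its stop. A spring pulls it shut with 3.5 N at 0, rising by 0.7 N per 10 mm (9.5 N at 85 mm). The drawer slides along the organiser's -x axis.
- drawer: the wide clear top drawer with its bar and pointer. Origin and axes coincide with the organiser's while it is shut and move with it along the organiser's -x.
- pull (a point): orange pull bar of the drawer: level round bar 12 mm thick, 96 mm long along its y, on two stems 84 mm apart. The point: centre of the bar; axes as the organiser's. Drawer shut: at x = -118, y = 0, z = 78 mm in the organiser's frame; 32 mm clear gap behind it to the drawer front. Can be taken from straight above, fingers closing along the organiser's x.
- pointer (a point): red pointer fixed to the drawer, a strip 6 mm (organiser x) x 24 mm (y) x 3 mm, sticking out over the +y runner. The point is on its centreline; drawer shut: at x = -77.5, y = +106, z = 86 mm in the organiser's frame. Moves with the drawer.
- clip: yellow clip, the mark, fixed astride the +y runner: 12 mm (organiser x) x 36 mm (y), top 3 mm above the runner. Origin: on the runner's top, at the middle of the 12 mm, at y = +97 mm in the organiser's frame; axes as the organiser's. The pointer passes above without touching. Its place differs each time: 42 to 82 mm of drawer travel brings the pointer over it.
- keypad: grey stock keypad with black face, fixed to the shelf, 130 x 130 x 24 mm. Origin: centre of its underside, z up. The keys, 27 mm to either side of its middle in x and y, stand up from black collars 42 mm across; key tops are 46.5 mm above the shelf, 10 mm above the collars.
- key_red_top (a point): middle of the top face of the red round key of the keypad (26 mm across; which key sits at which of the keypad's four corners differs each time; neighbours are 54 mm apart). Keys press straight down.
- key_green_top (a point): middle of the top face of the green round key of the keypad (26 mm across; which key sits at which of the keypad's four corners differs each time; neighbours are 54 mm apart). Keys press straight down.
- key_yellow_top (a point): middle of the top face of the yellow round key of the keypad (26 mm across; which key sits at which of the keypad's four corners differs each time; neighbours are 54 mm apart). Keys press straight down.
- key_white_top (a point): middle of the top face of the white round key of the keypad (26 mm across; which key sits at which of the keypad's four corners differs each time; neighbours are 54 mm apart). Keys press straight down (the cancel key, not to be pressed).
- key_red (a joint): how far the red key is pressed, in m: 0 up, 0.006 fully down; spring return, about 5 N fully down
- key_green (a joint): how far the green key is pressed, in m: 0 up, 0.006 fully down; spring return, about 5 N fully down
- key_yellow (a joint): how far the yellow key is pressed, in m: 0 up, 0.006 fully down; spring return, about 5 N fully down
- key_white (a joint): how far the white key is pressed, in m: 0 up, 0.006 fully down; spring return, about 5 N fully down
- bucket_lid: white plastic bucket lid, 224 mm across, 16 mm high, lying flat; origin at the centre of its underside. Bystander.
- screwdriver: red-handled flat screwdriver, 200 mm long along its x, lying on the shelf; origin under its middle. Bystander.
- wheel_bolt: chrome wheel bolt, 30 mm across, 58 mm tall, standing on its head; origin at the centre of its underside. Bystander.
- trim_tool: black plastic interior trim tool, 200 mm long along its x, 8 mm thick, lying flat; origin under its middle. Bystander.
- spray_can: green-banded spray can, 60 mm across, 170 mm tall, standing; origin at the centre of its underside. Bystander.
- washer_jar: glass jar with black cap, 68 mm across, 85 mm tall, standing; origin at the centre of its underside. Bystander.

How it is judged:
By the outcome, as a careful person would: the job done as asked, in the order asked, and still so for the second after the job is handed in, while the arm keeps its last pose, push and grip.
It also fails if it takes over 58 s, if anything falls off the work surface, if the arm or the gripper's body presses on something with over 40 N, if the wrist force passes 120 N, or if a joint passes its speed limit or range.

## Working session

There is one attempt and no reset: what is moved stays moved. The work goes in short steps, Python scripts to look and compute and a tool call to move; the robot and the scene stay as the last step left them, time stands still between calls to the robot, and variables do not carry over. Pictures are saved under pics/ and viewed, about 8 in all and at most 12, crops included, and the job is handed in when it is done.

Besides the shell and the picture viewer there is one more tool, called by a JSON object that holds its "fn" and its "kwargs", one argument or row to a line. drive_tool: Moves the arm, as the interface text tells. Its arguments: {"type":"object","properties":{"steps":{"type":"array"},"force":{"type":"number"}},"required":["steps"]}

```bash
mkdir -p pics
cat > h.py <<'E'
from workcell import env
import numpy as np, cv2
from scipy.spatial.transform import Rotation as Ro
def save(p,n): cv2.imwrite('pics/'+n,p['color'][:,:,::-1])
def ray(p,uv):
    K=np.array(p['camera_matrix']);d=np.linalg.solve(K,[uv[0],uv[1],1]);R=np.array(p['R']);return -R.T@np.array(p['t']),R.T@d
def onz(p,uv,z):
    o,d=ray(p,uv);return o+d*(z-o[2])/d[2]
def wray(p,uv,s):
    K=np.array(p['camera_matrix']);x=(uv[0]-K[0,2])/K[0,0];y=(uv[1]-K[1,2])/K[1,1];r=np.hypot(x,y)+1e-9
    d=np.array([np.sin(r)*x/r,np.sin(r)*y/r,np.cos(r)]);T=np.array(p['tool_from_camera'])
    R=Ro.from_euler('xyz',s['tool_rot']).as_matrix();return R@T[:3,3]+s['position'],R@T[:3,:3]@d
def wonz(p,uv,s,z):
    o,d=wray(p,uv,s);return o+d*(z-o[2])/d[2]
H=dict(key_red_top=.0465,key_green_top=.0465,key_yellow_top=.0465,key_white_top=.0465,pull=.078,pointer=.086,clip=.083,keypad=.03,organiser=.1,spray_can=.1,washer_jar=.085,wheel_bolt=.05)
E
python3 - <<'E'
from h import *
s=env.read_state();print(s)
t=env.get_image('top');d=env.get_image('side');w=env.get_image('wrist')
for p,n in((t,'top'),(d,'side'),(w,'wrist')):
    save(p,n+'0.png')
    for k,z in H.items():
        f=env.find_in(p,k)[:2]
        for a in f: print(n,k,np.round(a['uv']),round(a['conf'],2),np.round(wonz(p,a['uv'],s,z) if n=='wrist' else onz(p,a['uv'],z),3))
cv2.imwrite('pics/a.png',np.hstack([cv2.resize(x['color'][:,:,::-1],(800,600)) for x in (t,)]))
E
```

```text
{'t': 0.0, 'q': array([-1.23620071,  0.52199011, -0.03631176,  1.59995094,  0.02118706,
        1.02106775, -0.11278388]), 'qvel': array([ 1.46201629e-03, -1.39041345e-03,  1.03423921e-04,  8.63247414e-05,
        4.67676092e-04, -1.27989561e-03, -1.85189615e-03]), 'tau': array([-8.01959704e-04, -9.27113271e+01,  1.97928451e+00, -3.69930625e+01,
        1.77042681e-02,  8.22464383e-03, -4.01952988e-06]), 'position': array([0.24606296, 0.574201  , 0.23076122]), 'tool_rot': array([3.14152494e+00, 1.02947071e-03, 1.16598547e+00]), 'ft_force': array([-0.35985489, -0.44293307, -0.26914248]), 'torque': array([ 0.02438061, -0.03874543,  0.01701216]), 'width': 0.08540045986670224}
top key_red_top [330. 168.] 0.44 [ 0.63  -0.212  0.046]
top key_green_top [207. 197.] 0.27 [0.558 0.142 0.046]
top key_yellow_top [333. 188.] 0.7 [ 0.575 -0.218  0.046]
top key_yellow_top [311. 173.] 0.43 [ 0.618 -0.158  0.046]
top key_white_top [336. 186.] 0.61 [ 0.578 -0.226  0.046]
top pull [208. 199.] 0.93 [0.551 0.135 0.078]
top pointer [108. 146.] 0.75 [0.708 0.41  0.086]
top pointer [219. 209.] 0.55 [0.522 0
[... 461 characters left out ...]
9.] 0.54 [ 0.607 -0.165  0.047]
side key_white_top [314. 238.] 0.49 [ 0.572 -0.224  0.046]
side pull [217. 173.] 0.68 [0.552 0.124 0.078]
side pull [320. 326.] 0.28 [ 0.37  -0.38   0.078]
side pointer [216. 174.] 0.68 [0.542 0.115 0.086]
side pointer [391. 324.] 0.63 [ 0.468 -0.484  0.086]
side clip [176. 171.] 0.6 [0.473 0.216 0.083]
side clip [234. 168.] 0.26 [0.602 0.1   0.083]
side keypad [307. 241.] 0.63 [ 0.562 -0.21   0.03 ]
side organiser [233. 165.] 0.6 [0.594 0.097 0.1  ]
side spray_can [197. 113.] 0.8 [0.711 0.395 0.1  ]
side washer_jar [391. 240.] 0.8 [ 0.667 -0.382  0.085]
side wheel_bolt [216. 233.] 0.5 [ 0.408 -0.024  0.05 ]
wrist organiser [104. 361.] 0.58 [0.415 0.248 0.1  ]
```

View pics/a.png

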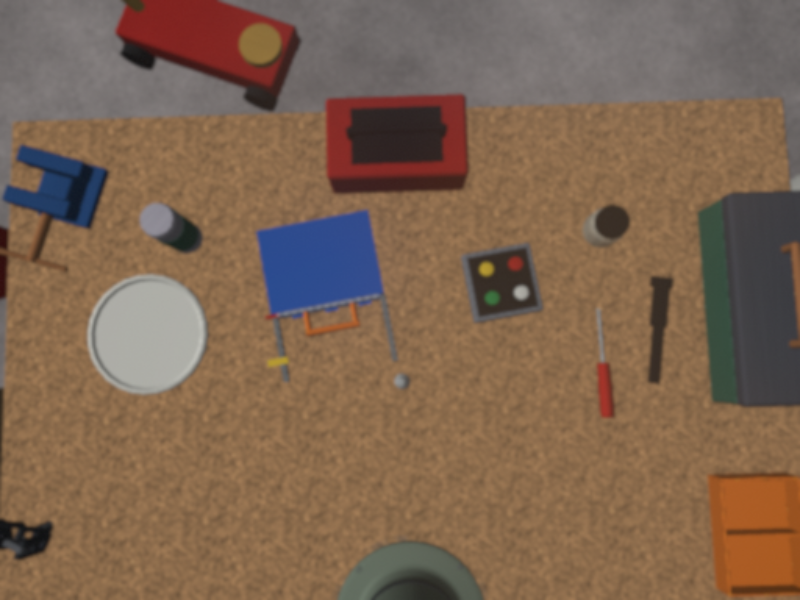

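View pics/side0.png

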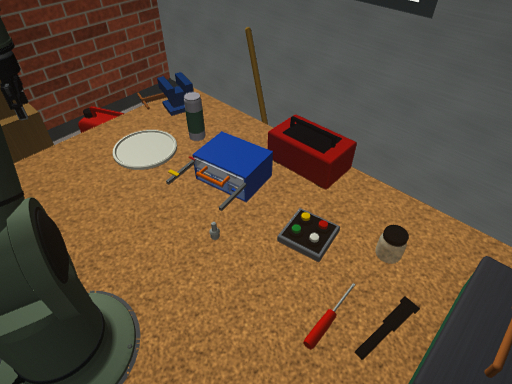

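The overview shows the organiser at left, with its red pointer near (272,316) and the yellow clip at (277,362) in the enlarged top view. The keypad keys are yellow (486,269), red (515,264), green (492,298) and white (521,293). The networks mix up the keys, so I'll segment by colour for those.

```bash
cat >> h.py <<'E'
def blob(p,c,uv,r=12):
    hsv=cv2.cvtColor(p['color'],cv2.COLOR_RGB2HSV).astype(int);h,s,v=hsv[...,0],hsv[...,1],hsv[...,2]
    m={'red':((h<6)|(h>172))&(s>140)&(v>60),'yellow':(abs(h-28)<6)&(s>150)&(v>110),'green':(abs(h-62)<15)&(s>100)&(v>50),'white':(s<60)&(v>130),'orange':(h>=5)&(h<=14)&(s>170)&(v>110),'blue':(abs(h-114)<10)&(s>130)}[c].copy()
    yy,xx=np.mgrid[:m.shape[0],:m.shape[1]];m&=(np.hypot(xx-uv[0],yy-uv[1])<r)
    return np.array([xx[m].mean(),yy[m].mean()]) if m.sum() else np.array([np.nan]*2),int(m.sum())
E
python3 - <<'E'
from h import *
p=env.get_image('top');k=1.5625
P={}
for n,c,uv,z,r in (('red','red',(515,264),.0465,7),('yel','yellow',(486,269),.0465,7),('gre','green',(492,298),.0465,7),('whi','white',(521,293),.0465,7),('pull','orange',(332,325),.078,22),('ptr','red',(272,316),.086,6),('clip','yellow',(277,362),.083,10)):
    b,m=blob(p,c,np.array(uv)/k,r);P[n]=onz(p,b,z);print(n,b.round(1),m,P[n].round(4))
for a,b in(('red','gre'),('yel','whi')): print(((P[a]+P[b])/2).round(4))
cs=[onz(p,np.array(u)/k,.1) for u in((258,231),(367,211),(382,295),(272,315))]
print(np.round(cs,3));
for a,b in((0,1),(3,2)): d=cs[a]-cs[b];print('yaw',np.arctan2(-d[0],d[1]))
print(env.read_state()['t'])
E
```

```text
red [329.3 168.3] 81 [ 0.6307 -0.2094  0.0465]
yel [310.9 171.8] 64 [ 0.6223 -0.1566  0.0465]
gre [314.5 190.2] 59 [ 0.5694 -0.1647  0.0465]
whi [333.  186.7] 56 [ 0.5779 -0.2174  0.0465]
pull [211.8 207.5] 129 [0.5267 0.1244 0.078 ]
ptr [172.5 202.5] 6 [0.5431 0.2312 0.086 ]
clip [177.7 231.1] 39 [0.4647 0.2182 0.083 ]
[ 0.6    -0.187   0.0465]
[ 0.6001 -0.187   0.0465]
[[0.693 0.247 0.1  ]
 [0.723 0.055 0.1  ]
 [0.574 0.032 0.1  ]
 [0.544 0.224 0.1  ]]
yaw 0.15380723722025244
yaw 0.15112576282265316
2.0
```

{"fn": "drive_tool", "kwargs": {
  "steps": [
    [0,0,0,0,0,0,0.17],
    [0,0,0,0,0,0,0.17],
    [0,0,0,0,0,0,0.17],
    [0,0,0,0,0,0,0.17],
    [0,0,0,0,0,0,0.17],
    [0,0,0,0,0,0,0.166],
    [0,0.013,0.042,0,0,0,0],
    [0,0.013,0.042,0,0,0,0],
    [0,0.013,0.042,0,0,0,0],
    [0,0.013,0.042,0,0,0,0],
    [0,0.013,0.042,0,0,0,0],
    [0,0.013,0.042,0,0,0,0]
  ]
}}

```text
t: 3.5
position: [0.3615, 0.3357, 0.2315]
tool_rot: [-3.141, -0.0, 0.15]
ft_force: [0.4, 1.0, 0.2]
width: 0.0004
```

{"fn": "drive_tool", "kwargs": {
  "steps": [
    [0,0.013,0.042,0.004,0,0,0],
    [0,0.013,0.042,0.004,0,0,0],
    [0,0.013,0.042,0.004,0,0,0],
    [0,0.013,0.042,0.004,0,0,0],
    [0,0.013,0.042,0.004,0,0,0],
    [0,0.013,0.042,0.004,0,0,0],
    [0,0.013,0.042,0.004,0,0,0],
    [0,0.013,0.042,0.004,0,0,0],
    [0,0.013,0.042,0.004,0,0,0],
    [0,0.013,0.042,0.004,0,0,0],
    [0,0.01,0.03,0.004,0,0,0],
    [0,0,0,0,0,0,0]
  ]
}}

```text
t: 5.0
position: [0.5669, -0.0895, 0.1869]
tool_rot: [3.141, 0.0, 0.147]
ft_force: [-0.8, 0.5, 0.5]
width: -0.0
```

{"fn": "drive_tool", "kwargs": {
  "steps": [
    [0,0.015,0.042,0.015,0,0,0],
    [0,0.015,0.042,0.015,0,0,0],
    [0,0.0155,0.0435,0.015,0,0,0],
    [0,0,0,0,0,0,0],
    [0,0,0,0,0,0,0]
  ]
}}

```text
t: 5.62
position: [0.6305, -0.2052, 0.1422]
tool_rot: [-3.141, 0.0, 0.151]
ft_force: [-0.2, 1.2, 0.2]
width: -0.0001
```

Run:
```python
from h import *
s=env.read_state();p=env.get_image('wrist');save(p,'w1.png');print(s['t'],s['position'],s['tool_rot'],p['camera_matrix'],p['tool_from_camera'])
K=np.array(p['camera_matrix']);T=np.linalg.inv(np.array(p['tool_from_camera']))
R=Ro.from_euler('xyz',s['tool_rot']).as_matrix()
for n,c,X in(('r','red',(.6307,-.2094,.0465)),('y','yellow',(.6223,-.1566,.0465)),('g','green',(.5694,-.1647,.0465)),('w','white',(.5779,-.2174,.0465))):
    c3=T[:3,:3]@(R.T@(np.array(X)-s['position']))+T[:3,3];th=np.arctan2(np.hypot(*c3[:2]),c3[2]);u=K[:2,2]+K[0,0]*th*c3[:2]/np.hypot(*c3[:2])
    b,m=blob(p,c,u,35);print(n,u.round(),b.round(1),m,wonz(p,b,s,.0465).round(4))
```

```text
5.625 [ 0.63051083 -0.20518979  0.1422336 ] [-3.14082591e+00  2.50623306e-04  1.50628984e-01] [[297.31863964   0.         256.2123877 ]
 [  0.         297.31863964 188.89386603]
 [  0.           0.           1.        ]] [[ 9.99999683e-01  6.30787408e-04  4.85637095e-04  3.61581183e-05]
 [-7.41507045e-04  9.60026109e-01  2.79909486e-01 -7.25398509e-02]
 [-2.89660911e-04 -2.79909758e-01  9.60026272e-01 -1.43029256e-01]
 [ 0.00000000e+00  0.00000000e+00  0.00000000e+00  1.00000000e+00]]
r [256. 197.] [257.7 195.4] 805 [ 0.6323 -0.2076  0.0465]
y [255. 134.] [257.5 132.5] 814 [ 0.6241 -0.1555  0.0465]
g [189. 134.] [192.4 133.5] 824 [ 0.5717 -0.1636  0.0465]
w [193. 197.] [190.  200.6] 1111 [ 0.5754 -0.2211  0.0465]
```

View pics/w1.png

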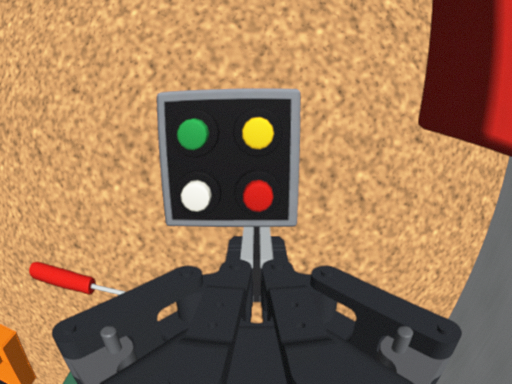

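The wrist view agrees within 2 mm: green (193,134), yellow (258,132), white (196,196), red (258,195). I'm descending onto red.

{"fn": "drive_tool", "kwargs": {
  "steps": [
    [0,0.0005,0.0035,0.04,0,0,0],
    [0,0,0,0.04,0,0,0],
    [0,0,0,0.008,0,0,0],
    [0,0,0,0.005,0,0,0],
    [0,0,0,0.005,0,0,0],
    [0,0,0,0.004,0,0,0],
    [0,0,0,0,0,0,0],
    [0,0,0,0,0,0,0]
  ]
}}

```text
t: 6.68
position: [0.6324, -0.2097, 0.0409]
tool_rot: [3.141, -0.001, 0.15]
ft_force: [2.7, 1.4, 4.2]
width: 0.0002
```

{"fn": "drive_tool", "kwargs": {
  "steps": [
    [0,0,0,0.0015,0,0,0],
    [0,0,0,0.001,0,0,0],
    [0,0,0,0,0,0,0],
    [0,0,0,0,0,0,0]
  ]
}}

```text
t: 7.18
position: [0.6325, -0.2098, 0.0401]
tool_rot: [3.141, -0.002, 0.15]
ft_force: [-5.7, 6.0, 34.3]
width: 0.0002
```

Red bottomed out: 34 N at the stop, after about 5 N of spring. Next I lift and press green.

{"fn": "drive_tool", "kwargs": {
  "steps": [
    [0,0,0,-0.015,0,0,0],
    [0,0,0,-0.025,0,0,0],
    [0,-0.0275,-0.027,0,0,0,0],
    [0,-0.027,-0.027,0,0,0,0],
    [0,0,0,0,0,0,0],
    [0,0,0,0.02,0,0,0],
    [0,0,0,0.008,0,0,0],
    [0,0,0,0.005,0,0,0],
    [0,0,0,0.005,0,0,0],
    [0,0,0,0.001,0,0,0],
    [0,0,0,0,0,0,0],
    [0,0,0,0,0,0,0]
  ]
}}

```text
t: 8.68
position: [0.5695, -0.1649, 0.0401]
tool_rot: [-3.141, -0.0, 0.149]
ft_force: [-12.1, 3.7, 31.4]
width: -0.0001
```

{"fn": "drive_tool", "kwargs": {
  "steps": [
    [0,0,0,-0.015,0,0,0],
    [0,0,0,-0.025,0,0,0],
    [0,0.027,-0.0005,0,0,0,0],
    [0,0.027,-0.0005,0,0,0,0],
    [0,0,0,0,0,0,0],
    [0,0,0,0.02,0,0,0],
    [0,0,0,0.009,0,0,0],
    [0,0,0,0.005,0,0,0],
    [0,0,0,0.005,0,0,0],
    [0,0,0,0.001,0,0,0],
    [0,0,0,0,0,0,0],
    [0,0,0,0,0,0,0]
  ]
}}

```text
t: 10.18
position: [0.6227, -0.1557, 0.0403]
tool_rot: [-3.141, -0.0, 0.15]
ft_force: [-10.8, 3.0, 26.5]
width: -0.0002
```

All three keys are down. I'm lifting and going above the pull bar, opening the hand on the way.

{"fn": "drive_tool", "kwargs": {
  "steps": [
    [0,0,0,-0.015,0,0,0],
    [0,0,0,-0.045,0,0,0],
    [0,0,0,-0.055,0,0,0],
    [1,-0.0105,-0.048,-0.035,0,0,0],
    [1,-0.0105,-0.048,0,0,0,0],
    [1,-0.0105,-0.048,0,0,0,0],
    [1,-0.0105,-0.048,0,0,0,0],
    [1,-0.0105,-0.048,0,0,0,0],
    [1,-0.0105,-0.05,0,0,0,0],
    [1,0,0,0,0,0,0],
    [1,0,0,0,0,0,0]
  ]
}}

```text
t: 11.55
position: [0.5176, 0.1215, 0.1891]
tool_rot: [3.141, -0.001, 0.15]
ft_force: [-0.1, -1.1, 0.3]
width: 0.0855
```

Run:
```python
from h import *
s=env.read_state();p=env.get_image('wrist');save(p,'w2.png');print(s['t'],s['position'],s['tool_rot'])
for k in('pull','pointer','clip'):
    for a in env.find_in(p,k)[:2]: print(k,np.round(a['uv'],1),a['conf'],wonz(p,a['uv'],s,H[k]).round(4))
cv2.imwrite('pics/w2b.png',cv2.resize(p['color'][:,:,::-1],(800,600)))
```

```text
11.55 [0.51762675 0.12154231 0.18914606] [ 3.14144411e+00 -7.37655229e-04  1.50008675e-01]
pull [301.9 174. ] 0.72 [0.556  0.1397 0.078 ]
pointer [299.6 170.8] 0.82 [0.552  0.1438 0.086 ]
clip [211.9  67.3] 0.85 [0.4659 0.2195 0.083 ]
```

View pics/w2b.png

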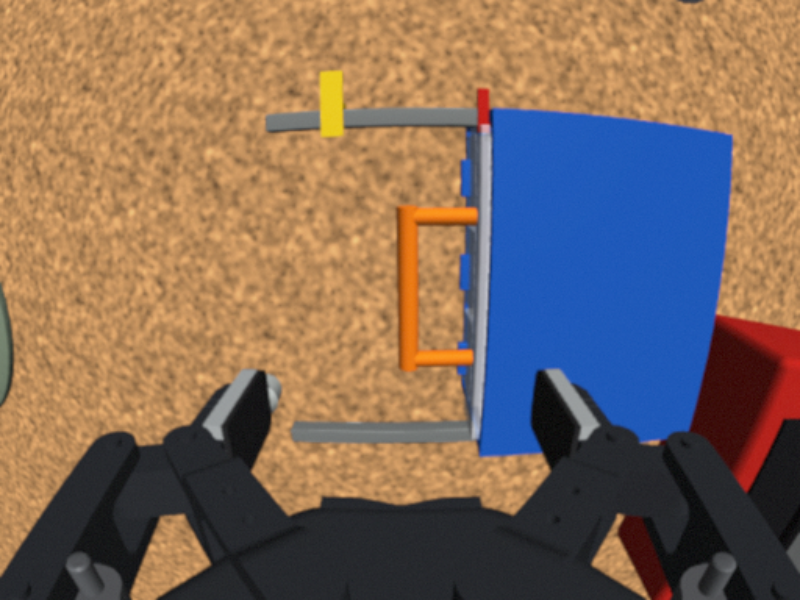

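The close view shows the bar from (408,207) to (408,370), the pointer at (483,107) and the clip at (331,104) in the enlarged picture. The bar lies square to the jaws.

Run:
```python
from h import *
s=env.read_state();p=env.get_image('wrist');k=1.5625
ex=np.array([np.cos(.15),np.sin(.15),0]);ey=np.array([-np.sin(.15),np.cos(.15),0])
o=s['position']
def rep(n,X): print(n,X.round(4),'x',round((X-o)@ex,4),'y(tool)',round(-(X-o)@ey,4))
a,b=[wonz(p,np.array(u)/k,s,.078) for u in((408,207),(408,370))]
rep('pull',(a+b)/2);print('barlen',np.linalg.norm(a-b),'yaw',np.arctan2(-(a-b)[0],(a-b)[1]))
c,m=blob(p,'yellow',np.array((331,104))/k,25);C=wonz(p,c,s,.083);rep('clip',C);print(m)
c,m=blob(p,'red',np.array((483,107))/k,14);Q=wonz(p,c,s,.086);rep('ptr',Q);print(m,'travel',(Q-C)@ex, 'pull-ptr',((a+b)/2-Q)@ex)
```

```text
pull [0.5223 0.1215 0.078 ] x 0.0046 y(tool) -0.0
barlen 0.09712557307645171 yaw 0.15345919909110914
clip [0.4657 0.2205 0.083 ] x -0.0365 y(tool) -0.1063
590
ptr [0.5451 0.2306 0.086 ] x 0.0435 y(tool) -0.1045
164 travel 0.07997888020704792 pull-ptr -0.03886224069972373
```

{"fn": "drive_tool", "kwargs": {
  "steps": [
    [0.36,0.004,0,0.02,0,0,0],
    [0.36,0,0,0.02,0,0,0],
    [0.36,0,0,0.01,0,0,0],
    [0.36,0,0,0,0,0,0],
    [0.36,0,0,0,0,0,0],
    [0.36,0,0,0,0,0,0]
  ]
}}

```text
t: 12.55
position: [0.5216, 0.1226, 0.1394]
tool_rot: [-3.141, -0.001, 0.15]
ft_force: [0.3, -0.2, -0.3]
width: 0.0302
```

{"fn": "drive_tool", "kwargs": {
  "steps": [
    [0.36,0,0,0.025,0,0,0],
    [0.36,0,0,0.015,0,0,0],
    [0.36,0,0,0.01,0,0,0],
    [0.36,0,0,0.01,0,0,0],
    [0.36,0,0,0.01,0,0,0],
    [0.36,0,0,0.01,0,0,0],
    [0.36,0,0,0,0,0,0]
  ]
}}

```text
t: 13.42
position: [0.5209, 0.1223, 0.0581]
tool_rot: [3.141, 0.001, 0.15]
ft_force: [0.4, -0.0, 0.1]
width: 0.0306
```

{"fn": "drive_tool", "kwargs": {
  "force": 50,
  "steps": [
    [0,0,0,0,0,0,0],
    [0,0,0,0,0,0,0],
    [0,0,0,0,0,0,0],
    [0,0,0,0,0,0,0]
  ]
}}

```text
t: 13.92
position: [0.5216, 0.1225, 0.0591]
tool_rot: [-3.142, -0.001, 0.15]
ft_force: [1.1, -0.7, 3.9]
width: 0.0099
```

{"fn": "drive_tool", "kwargs": {
  "force": 80,
  "steps": [
    [0,-0.005,0,0,0,0,0],
    [0,-0.005,0,0,0,0,0],
    [0,-0.01,0,0,0,0,0],
    [0,-0.01,0,0,0,0,0],
    [0,-0.01,0,0,0,0,0],
    [0,-0.01,0,0,0,0,0],
    [0,-0.01,0,0,0,0,0],
    [0,-0.01,0,0,0,0,0],
    [0,-0.005,0,0,0,0,0],
    [0,0,0,0,0,0,0],
    [0,0,0,0,0,0,0]
  ]
}}

```text
t: 15.3
position: [0.4483, 0.1106, 0.0592]
tool_rot: [3.141, -0.003, 0.149]
ft_force: [9.3, -7.0, 1.6]
width: 0.0097
```

Run:
```python
from h import *
s=env.read_state();p=env.get_image('wrist');t=env.get_image('top');print(s['t'],s['position'],s['tool_rot'],s['width'])
cv2.imwrite('pics/w3.png',cv2.resize(p['color'][:,:,::-1],(800,600)))
cr=t['color'][180:250,150:250,::-1];cv2.imwrite('pics/t3.png',cv2.resize(cr,(800,560),interpolation=cv2.INTER_CUBIC))
```

```text
15.3 [0.44828878 0.11059012 0.05916025] [ 3.14079627e+00 -2.72366671e-03  1.49054823e-01] 0.009729517876970191
```

View pics/w3.png

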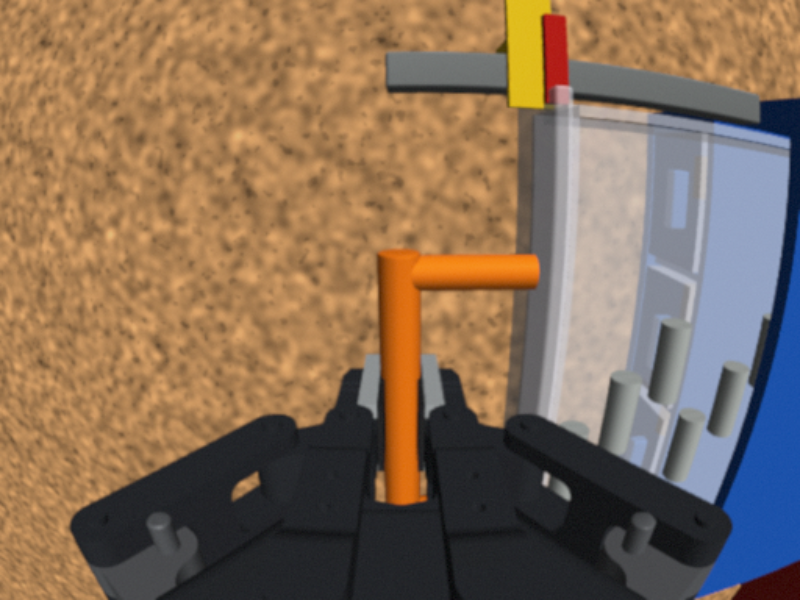

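The drawer has followed: the red pointer at (556,60) lies just to the organiser side of the yellow clip, which spans x from about 508 to 550. Next I'll measure the rest of the travel.

```bash
cat > m.py <<'E'
from h import *
def meas():
    s=env.read_state();p=env.get_image('wrist');yaw=.152
    ex=np.array([np.cos(yaw),np.sin(yaw),0])
    hsv=cv2.cvtColor(p['color'],cv2.COLOR_RGB2HSV).astype(int);h,S,v=hsv[...,0],hsv[...,1],hsv[...,2]
    yel=(abs(h-27)<5)&(S>190)&(v>110);red=((h<6)|(h>172))&(S>150)&(v>60)
    for r in range(2,70,6):
        y=np.where(yel[r,260:420])[0]+260;q=np.where(red[r,300:420])[0]+300
        f=lambda u,z:(wonz(p,(u,r),s,z)-s['position'])@ex*1e3
        print(r,'clip',np.round([f(y.min()-.5,.083),f(y.max()+.5,.083)],1) if len(y) else '', 'ptr',np.round([f(q.min()-.5,.0875),f(q.max()+.5,.0875)],1) if len(q) else '')
    t=env.get_image('top');cv2.imwrite('pics/t_%.2f.png'%s['t'],cv2.resize(t['color'][190:250,150:240,::-1],(720,480),interpolation=cv2.INTER_CUBIC))
    cv2.imwrite('pics/w_%.2f.png'%s['t'],cv2.resize(p['color'][0:90,250:410,::-1],(800,450),interpolation=cv2.INTER_CUBIC))
    print(s['t'],s['position'],s['width'],s['ft_force'])
meas()
E
python3 m.py
```

```text
2 clip [27.6 39.7] ptr 
8 clip [27.5 37.8] ptr 
14 clip [27.4 36.8] ptr [36.3 42.2]
20 clip [27.4 37.2] ptr [36.2 42.1]
26 clip [27.3 37.1] ptr [36.1 42.5]
32 clip [27.7 37. ] ptr [36.4 42.4]
38 clip [27.6 36.9] ptr [36.4 42.3]
44 clip [27.6 36.9] ptr [36.3 42.3]
50 clip [27.6 37.3] ptr [36.3 42.7]
56 clip [27.6 37.3] ptr [36.3 38. ]
62 clip [27.6 37.3] ptr [36.3 37.5]
68 clip [29.2 37.3] ptr 
15.4 [0.44829756 0.11058571 0.05915136] 0.009305046407166173 [10.37497801 -6.70589408  2.08677765]
```

{"fn": "drive_tool", "kwargs": {
  "steps": [
    [0,-0.003,0,0,0,0,0],
    [0,-0.0027,0,0,0,0,0],
    [0,0,0,0,0,0,0],
    [0,0,0,0,0,0,0],
    [0,0,0,0,0,0,0]
  ]
}}

```text
t: 16.12
position: [0.4428, 0.1097, 0.0592]
tool_rot: [3.141, -0.003, 0.149]
ft_force: [10.3, -7.3, 0.7]
width: 0.0092
```

```bash
python3 m.py; ls pics
```

```text
2 clip [32.7 45.1] ptr 
8 clip [33.  44.9] ptr 
14 clip [32.9 45.3] ptr [36.3 41.8]
20 clip [32.9 45.1] ptr [36.2 42.1]
26 clip [33.2 45.5] ptr [36.1 42. ]
32 clip [33.2 45.4] ptr [36.4 42. ]
38 clip [33.1 45.3] ptr [36.4 41.9]
44 clip [33.1 45.3] ptr [36.3 42.3]
50 clip [33.  45.2] ptr [36.3 42.2]
56 clip [33.4 37.3] ptr [36.3 38. ]
62 clip [33.4 37.3] ptr [36.3 37.5]
68 clip [33.4 37.3] ptr 
16.125 [0.44277558 0.10969468 0.05915931] 0.009234331708640114 [10.32588158 -7.33148777  0.66616162]
a.png
side0.png
t3.png
t_15.40.png
t_16.12.png
top0.png
w1.png
w2.png
w2b.png
w3.png
w_15.40.png
w_16.12.png
wrist0.png
```

View pics/t_16.12.png

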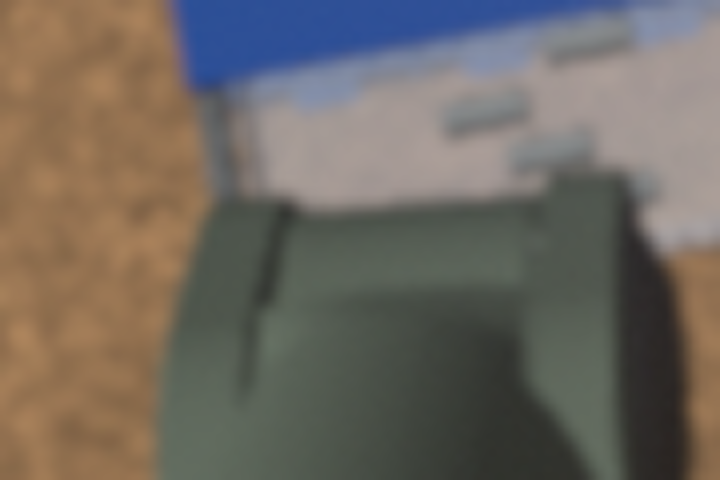

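View pics/w_16.12.png

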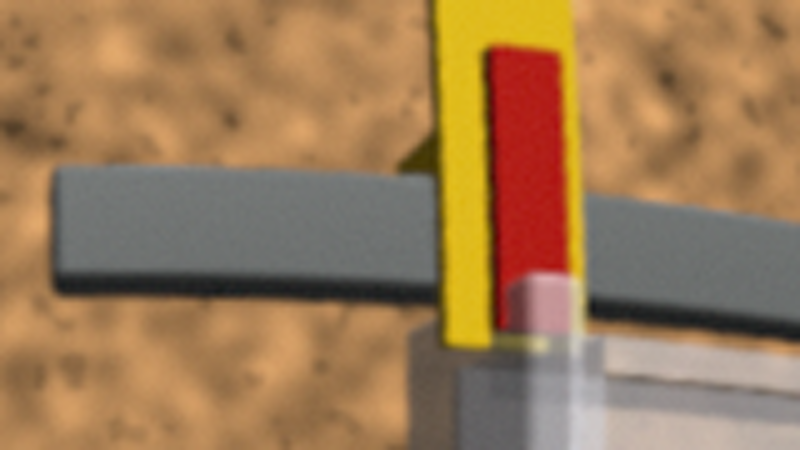

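In the wrist view the red pointer (x from 490 to 565) lies within the yellow clip (438 to 582). After correcting for parallax, both centres are at 39.2 mm. The arm hides this area in the top view. Tool travel of 79.8 mm matches the 80 mm I measured beforehand.

```bash
python3 -c "
from h import *
print(env.hand_in());s=env.read_state();print(s['t'],s['position'],s['width'])"
```

```text
the job is handed in; nothing more can be done
None
the job is handed in; nothing more can be done
```

The job is done and handed in at about 16 s of the 58 s allowed, with the arm still holding the drawer open at the clip. No verdict was reported.

- **Keys:** I pressed red, then green, then yellow, each down to its stop (34, 31 and 27 N at the wrist) and let up again before moving on. The white key wasn't touched, and the drawer stayed shut until all three were done.
- **Drawer:** I gripped the orange bar with the force set to 80 N and drew the drawer out about 80 mm.
- **Last check:** In the wrist view, the pointer and clip centres agreed within about 0.5 mm. The 79.8 mm of tool travel matched the 80 mm I had measured beforehand.
- **Not confirmed:**
  - The arm hid the clip in the top view, so I had no second camera check of the pointer.
  - I took no picture of the keys after pressing, so their release is inferred from lifting clear.
  - I didn't check the other things on the shelf again, but none lay in the arm's path and I saw no sign of contact.

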